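Lock the spice tray down with the yellow collar

TASK

The spice tray bounces on its spring: lock it down. Fetch the yellow collar, slide it down over the tray's steel rod and press it gently past the sprung balls until it clicks and stays, holding the tray down by itself. Stop pressing after the click so that the tray is never forced down towards its bottom stop, and leave the tin, the jar and the carton where they are.

Things in the scene. Friction and masses are not known exactly. Their poses are not given: they have to be found in the camera images.
- collar_center (a point): Centre (20 mm above the underside, z along the axis) of the loose yellow plastic collar: upright faceted sleeve, 40 mm across, 40 mm high, 0.07 to 0.14 kg, bore 18.5 mm right through. It stands on the counter with its funnel end (bore widening to 26 mm over the lowest 8 mm) down, as it goes on the rod. Grip its upper half, any yaw, at 60 N or so.
- foot_axis (a point): Point at counter height on the vertical axis of the fixed spice stand: wooden foot 124 mm across; above it a round wooden tray 180 mm across (rim 16 mm high, three low tins at least 50 mm off the axis) with a white hub 44 mm across, its top 16 mm above the tray; through the hub, on the axis, rises a polished steel rod.
- rod_mean (a point): Mean place of the steel rod's tip, 147 mm above the counter on the stand's axis. Rod, balls and tray sit on a pillar drawn out by an unmarked amount, different each time, so the true tip is up to 12 mm higher or lower (not measured). Rod 16 mm across, tip coned over 10 mm; tip 57 mm above the hub's top when the tray is up.
- balls_mean (a point): Mean place, on the axis, of the three sprung brass balls (10 mm) that stand out 3.5 mm around the rod, 17.6 mm below its tip; they share the tip's unknown offset. The funnel passes them with a short push of 9 to 14 N, then the collar slides easily (under 4 N) till it meets the hub. With the tray 3 to 4 mm down they snap out over the collar's top edge: the push drops.
- tray (a joint): How far the sprung tray is pressed down, in m: 0 fully up (unlocked), about 0.0035 when held by the locked collar, 0.013 at its hard bottom stop. The spring takes 2.5 N to start and 1.5 N more per mm: 8.5 N at 4 mm, 14.5 N at 8 mm. More than 9 mm (16 N) is forcing it.
- spice_tin: Loose tin with a green band, 52 mm across, 75 mm high, standing on the counter; origin at the centre of its underside. Bystander.
- grain_jar: Loose white jar with a brass lid, 90 mm across, 130 mm high; origin at the centre of its underside. Bystander.
- carton: Loose cardboard carton with an orange disc, 50 x 110 x 150 mm high; origin at the centre of its underside. Bystander.
Not all that is in view belongs to the job. What is meant by the part that bears foot_axis is not red or turquoise, and is the larger of those in its own colour.

How it is judged:
On the way, in this order (a step that is already met when the one before it is completed fails the run):
1. the collar is over the rod, upright, the tray not yet pressed (horizontal distance between collar_center and foot_axis below 0.008 m and height (world z) of collar_center below 0.158 m and angle between collar_center's own z axis and vertical below 0.2 rad and value of joint tray below 0.001 m), for 0.05 s.
2. the collar has pressed the tray down (horizontal distance between collar_center and foot_axis below 0.005 m and value of joint tray above 0.0025 m), for 0.1 s.
At the end, for the whole second after the job is handed in: the collar is on the rod (axis within 5 mm and 0.12 rad, its centre 85 to 128 mm above the counter), locked under the balls so that it alone holds the tray 2.5 to 7.5 mm down, at rest (all of step 2 and angle between collar_center's own z axis and vertical below 0.12 rad and height (world z) of collar_center between 0.085 and 0.128 m and value of joint tray below 0.0075 m and velocity of joint tray below 0.005 m/s); the robot touches nothing.
It fails at once if the tray is forced down more than 9 mm (about 16 N) (value of joint tray above 0.009 m).
It fails at once if the tin, the jar or the carton is moved by more than 30 mm (distance of any of spice_tin, grain_jar, carton from where it was at the start of the episode above 0.03 m).
It also fails if it takes over 42 s, if anything falls off the work surface, if the arm or the gripper's body presses on something with over 40 N, if the wrist force passes 120 N, or if a joint passes its speed limit or range.

ROBOT

A 6-joint arm with a two-finger parallel gripper is mounted at the origin on the work surface. World frame = base frame: x ahead of the robot, y to its left, z up, the work surface at z = 0. Lengths are in m, angles in rad, forces in N, time in s.
With the tool pointing down it reaches from about 0.35 to 0.975 m from the base axis. Payload 4.9 kg.
Tool frame: the origin (TCP) lies midway between the tips of the shut fingers; the grasp point (between the pads) lies manip.grip_depth behind it (manip.grip_depth is the distance from the TCP to the grasp point, in m); z points along the fingers, x is the direction in which the jaws open and shut, and the axes are right-handed (so a half turn about z gives the same grasp; the last joint's range is limited). The gripper opens to 85 mm and grips with 20 to 120 N. Pads are 22 mm wide; open, the fingers measure 114 mm over their backs; the gripper's body (76 mm by 85 mm) begins 54 mm behind the grasp point. The pads swing forward as they close: fully open they stand 13 mm farther back than shut.
Start: joints at [1.115, 0.053, 1.613, -0, 1.476, -0.119], TCP at [0.207, 0.59, 0.231] pointing down, gripper open.
Joint ranges: [-3.01, 3.01], [-1.01, 2.22], [0.06, 2.58], [-1.02, 4.17], [0.09, 2.62], [-3.14, 3.14]. Speed limits (rad/s): [2.57, 2.57, 3.14, 3.14, 3.14, 3.14].

INTERFACE

Orientations are given as a unit quaternion [w, x, y, z].
In Python, from plant import state, grab_frame, ticket, manip gives the robot as it stands.
- The arm moves only by the tool carry_out, never from a script. Its argument "moves" is a list that holds one entry, the list of rows, each a list of 7 numbers: the turn, a rotation vector about the tool's x, y, z each as a share of 5 degrees, from -1 to 1, then the shift along the tool's x, y, z each as a share of 0.04 m, from -1 to 1, then the gripper command: -1 is shut, 1 is fully open, values between are in proportion. A call has 1 to 8 rows; each row shifts and turns the commanded pose from where the row before left it, along the tool's axes as they then stand; what a row does not reach is not made up. A row lasts 1/12 s, in which the tool goes at most 41.7 mm and 7.16 degrees, less where a joint would pass 70% of its speed; a pose out of reach is approached as far as the arm can. A call with a number of a shift or a turn outside -1 to 1 is refused whole. A call with a gripper value outside its range is refused whole. The fingers move at their own pace and stop on an object; the grip force is fixed at half the most. Time passes only in rows, so rows that do not move let the fingers close. It gives the time, the measured TCP pose, the force and the opening at its end, in the units of the state.
- state(): the state, without advancing time (a new reading comes with each control period).
- grab_frame(name): name is "side" or "top" or "wrist"; returns a dict with "frame" (384x512x3 uint8, red, green, blue), "z_map" (384x512 float32, m along the optical axis (not along the pixel's ray), 0 where there is no reading), "K" (3x3 intrinsics, pixels), "world_from_camera" (4x4, takes a point from camera to world coordinates); the wrist camera has in their place "hand_eye" (4x4, takes a point from camera to tool coordinates, whose origin is the TCP and whose axes are the tool frame's). Camera axes: x right, y down, z forward; pixel columns grow to the right and rows downward; lengths in m; the calibration is good to about 2 mm. A picture is of the moment at which its call begins: read the wrist's pose just before it.
- ticket.job_done(): hands the job in, once; it reports no verdict.
The state is a dict: "time": time; "joint_pos": joint angles; "joint_vel": joint speeds; "joint_efforts": joint torques, N m; "tool_pos": TCP position; "tool_rot": TCP orientation; "contact_force": force on the tool from outside, world axes, zero at the start; "ft_torque": the same for the moment, N m; "gripper_width": opening from 0.0 (shut) to 1.0 (fully open).
Only numpy, scipy, OpenCV 4.12 (cv2) and the standard library are available. Lean on these libraries where they do the work, as an engineer would, in place of code of your own. Each camera call takes 0.05 s, during which the arm holds its last target.

## Working session

There is one attempt and no reset: what is moved stays moved. The work goes in short steps, Python scripts to look and compute and a tool call to move; the robot and the scene stay as the last step left them, time stands still between calls to the robot, and variables do not carry over. Pictures are saved under pics/ and viewed, and the job is handed in when it is done.

Besides the shell and the picture viewer there is one more tool, called after ">>>" as name([rows], argument=value, ...), one row to a line, values as JSON. carry_out: Moves the arm, as the interface text tells. Shift numbers are shares of 0.04 m and turn numbers shares of 5 degrees, none past 1 either way. Its arguments: {"type":"object","properties":{"moves":{"type":"array"}},"required":["moves"]}

```bash
ls; mkdir -p pics; cat > h.py <<'E'
import numpy as np,cv2,pickle
from plant import state, grab_frame, ticket, manip
def save(n,tag):
    s=state(); f=grab_frame(n); f['state']=s
    pickle.dump(f,open(f'{tag}.pkl','wb'))
    cv2.imwrite(f'pics/{tag}.png',cv2.cvtColor(f['frame'],cv2.COLOR_RGB2BGR))
    return f
from scipy.spatial.transform import Rotation as R
def T(f):
    if 'world_from_camera' in f: return np.array(f['world_from_camera'])
    s=f['state'];w=np.eye(4);q=s['tool_rot'];w[:3,:3]=R.from_quat([q[1],q[2],q[3],q[0]]).as_matrix();w[:3,3]=s['tool_pos']
    return w@np.array(f['hand_eye'])
def cloud(f):
    z=f['z_map'];K=np.array(f['K']);v,u=np.indices(z.shape)
    p=np.stack([(u-K[0,2])/K[0,0]*z,(v-K[1,2])/K[1,1]*z,z,np.ones_like(z)],-1)
    return (p@T(f).T)[...,:3]
def ray(f,u,v,h):
    t=T(f);K=np.array(f['K']);d=t[:3,:3]@np.array([(u-K[0,2])/K[0,0],(v-K[1,2])/K[1,1],1]);o=t[:3,3]
    return o+d*(h-o[2])/d[2]
E
python3 - <<'E'
from h import *
print(state()); print({k:getattr(manip,k) for k in dir(manip) if k[0]!='_'})
for n in('side','top','wrist'): f=save(n,n+'0'); print(n,T(f).round(3).tolist(),np.array(f['K']).tolist())
E
```

```text
pics
{'time': 0.0, 'joint_pos': array([ 1.11501939e+00,  5.33489001e-02,  1.61428391e+00,  8.59437270e-07,
        1.47600365e+00, -1.18985637e-01]), 'joint_vel': array([-0.00046702, -0.00095316, -0.00149515, -0.00027298,  0.00175238,
        0.00030396]), 'joint_efforts': array([ 1.44610326e-04, -3.93690634e+01, -3.70167124e+01, -1.29260175e-04,
        7.43972138e-03, -1.11121028e-05]), 'tool_pos': array([0.20625396, 0.58933027, 0.23007398]), 'tool_rot': array([ 4.87770629e-04,  8.15616040e-01,  5.78592630e-01, -8.97977402e-04]), 'contact_force': array([-1.03108959, -0.39139306, -0.09387048]), 'ft_torque': array([ 0.0234261 , -0.01309123, -0.04306358]), 'gripper_width': 1.0015767300627885}
{'IKError': <class 'plant.IKError'>, 'grip_depth': 0.0187}
side [[0.711, -0.412, 0.57, 0.11], [-0.703, -0.39, 0.595, -0.527], [-0.023, -0.824, -0.567, 0.629], [0.0, 0.0, 0.0, 1.0]] [[408.05176343592456, 0.0, 252.8006610554795], [0.0, 408.05176343592456, 193.6180287436166], [0.0, 0.0, 1.0]]
top [[0.014, -0.987, 0.161, 0.409], [-1.0, -0.016, -0.009, -0.012], [0.011, -0.161, -0.987, 1.23], [0.0, 0.0, 0.0, 1.0]] [[435.06615971401305, 0.0, 261.44173154428864], [0.0, 435.06615971401305, 200.02925057836683], [0.0, 0.0, 1.0]]
wrist [[0.33, 0.904, 0.273, 0.138], [0.944, -0.315, -0.096, 0.614], [-0.001, 0.289, -0.957, 0.371], [0.0, 0.0, 0.0, 1.0]] [[264.8960742177029, 0.0, 257.6269419177116], [0.0, 264.8960742177029, 191.62754623253622], [0.0, 0.0, 1.0]]
```

View pics/side0.png

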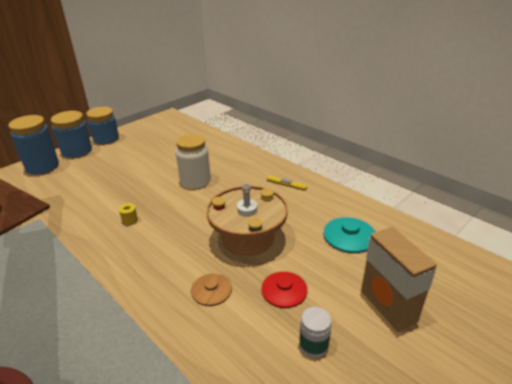

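View pics/top0.png

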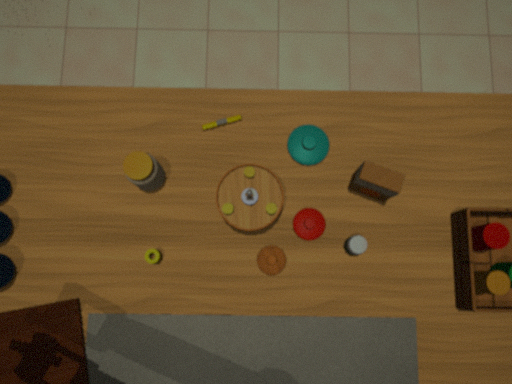

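View pics/wrist0.png

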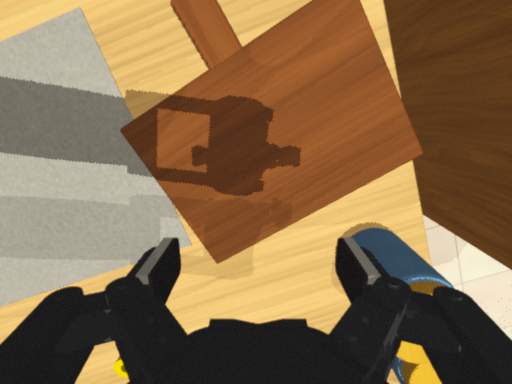

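Side view: stand with rod at about (247,190–208), collar at (128,214), jar at (194,162), tin at (315,332), carton at (397,280).

Candidates in the top view:
- **foot_axis:** wooden stand (250,198), small wooden lid (271,260), red lid (309,224), turquoise lid (308,145). I choose the stand: it is wood, the larger one, and has the rod.
- **Collar:** yellow ring (153,256), yellow marker (222,123), tray tins, crate lid (498,283). I choose the ring.

```bash
python3 - <<'E'
from h import *
t=pickle.load(open('top0.pkl','rb'));s=pickle.load(open('side0.pkl','rb'))
a=cv2.resize(t['frame'][160:275,135:290],None,fx=5,fy=5,interpolation=cv2.INTER_CUBIC)[:600,:800]
cv2.imwrite('pics/c1.png',a[...,::-1])
b=np.hstack([cv2.resize(s['frame'][175:275,200:295],(400,420),interpolation=cv2.INTER_CUBIC),cv2.resize(s['frame'][190:240,105:152],(400,420),interpolation=cv2.INTER_CUBIC)])
cv2.imwrite('pics/c2.png',b[...,::-1])
for n,f,(x0,x1,y0,y1) in (('top',t,(140,168,244,270)),('side',s,(112,145,198,230))):
    h=cv2.cvtColor(f['frame'],cv2.COLOR_RGB2HSV)[y0:y1,x0:x1]
    m=(h[...,0]>22)&(h[...,0]<35)&(h[...,1]>170)
    p=cloud(f)[y0:y1,x0:x1][m]; vv,uu=np.nonzero(m)
    print(n,m.sum(),uu.mean()+x0,vv.mean()+y0,p.min(0),p.max(0),np.percentile(p,[10,50,90],axis=0))
    pt=p[p[:,2]>0.034]; print('toppts',len(pt),(pt.min(0)+pt.max(0))/2, pt.mean(0))
# stand
p=cloud(t)[160:240,210:292].reshape(-1,3)
for lo,hi in((.06,.08),(.08,.085),(.085,.1),(.1,.125),(.125,.17)):
    q=p[(p[:,2]>lo)&(p[:,2]<hi)]
    if len(q): print(lo,hi,len(q),(q.min(0)+q.max(0))/2,q.max(0)-q.min(0),np.median(q,0))
p=cloud(s)[175:215,235:260].reshape(-1,3)
q=p[p[:,2]>.11];print('side rod',len(q),np.median(q,0),q.max(0))
E
```

```text
top 188 152.07978723404256 255.80851063829786 [ 0.40883902 -0.01222927 -0.00448511] [0.46806436 0.3042087  1.23021795] [[0.43078845 0.25632168 0.01250852]
 [0.44453469 0.27390864 0.03786039]
 [0.46053793 0.28836857 0.04086996]]
toppts 142 [0.43618488 0.13957248 0.63211067] [0.44421877 0.2698145  0.0469357 ]
side 135 126.88148148148149 208.4962962962963 [ 0.10969923 -0.52677452  0.01062636] [0.46660113 0.29280994 0.62936178] [[0.4321132  0.25702862 0.03464021]
 [0.44694201 0.27209862 0.03974047]
 [0.45906758 0.28584507 0.04143646]]
toppts 122 [ 0.28815018 -0.11698229  0.33197875] [0.44326015 0.26511302 0.04441229]
0.06 0.08 1417 [0.60116216 0.01001013 0.0753903 ] [0.17702202 0.16962509 0.00921771] [0.60500329 0.01025912 0.07842061]
0.08 0.085 1293 [0.60465399 0.00953367 0.08249833] [0.17877405 0.17845341 0.00498707] [0.60580508 0.00935415 0.08140722]
0.085 0.1 784 [0.60376039 0.00985329 0.09252012] [0.17911559 0.17898194 0.01495975] [0.59071272 0.01105594 0.09371166]
0.1 0.125 33 [0.61918454 0.00871739 0.11166277] [0.12439197 0.13332158 0.02329795] [0.59575441 0.00147497 0.10080438]
0.125 0.17 46 [0.60371344 0.01144473 0.1416768 ] [0.01737519 0.01801    0.02871054] [0.60093937 0.01001744 0.14350184]
side rod 140 [0.60097394 0.00772545 0.13626186] [0.61609134 0.02105246 0.62936178]
```

View pics/c1.png

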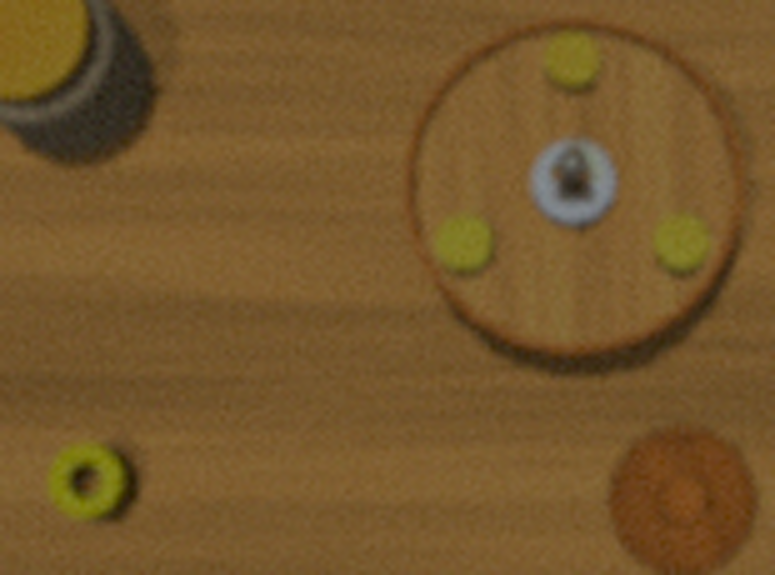

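View pics/c2.png

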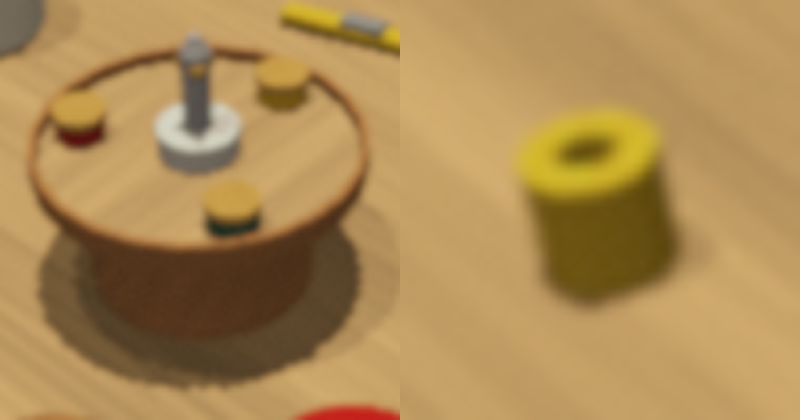

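The crops confirm both choices: a plain yellow sleeve with a bore, and a wooden tray with hub, rod and brass balls. Next I refine the positions.

```bash
python3 - <<'E'
from h import *
t=pickle.load(open('top0.pkl','rb'));s=pickle.load(open('side0.pkl','rb'))
for n,f,(x0,x1,y0,y1) in (('top',t,(140,168,244,270)),('side',s,(112,145,198,230))):
    p=cloud(f)[y0:y1,x0:x1].reshape(-1,3)
    z=p[:,2]; q=p[(z>.034)&(z<.048)]
    print(n,len(q),(np.percentile(q,2,axis=0)+np.percentile(q,98,axis=0))/2,q.mean(0),q.max(0)-q.min(0),np.median(q[:,2]))
for n,f,b in(('top',t,(210,292,160,240)),('side',s,(200,295,180,260))):
    h=cv2.cvtColor(f['frame'],cv2.COLOR_RGB2HSV);c=cloud(f)
    sl=np.s_[b[2]:b[3],b[0]:b[1]]
    p=c[sl].reshape(-1,3);d=np.hypot(p[:,0]-.604,p[:,1]-.010)
    w=(h[sl][...,1].reshape(-1)<60)&(h[sl][...,2].reshape(-1)>120)
    q=p[w&(d<.03)&(d>.012)&(p[:,2]<.12)];print(n,'hub',len(q),np.median(q,0),(q.max(0)+q.min(0))/2,np.percentile(q[:,2],[5,25,50,75,95]))
    q=p[(d>.03)&(d<.06)&(p[:,2]<.11)];print(' traysurf',np.percentile(q[:,2],[10,25,50,75,90]))
    q=p[(d<.015)&(p[:,2]<.2)];print(' rod z',np.sort(q[:,2])[-12:].round(4))
    q=p[(d<.015)&(p[:,2]<.2)&(p[:,2]>.12)];print(' rod xy',np.median(q,0),q.mean(0))
for o,(f,u,v,hh) in dict(jar=(t,139,165,.13),).items(): print(o,ray(f,u,v,hh))
E
```

```text
top 141 [0.44439147 0.27185368 0.03865483] [0.44446969 0.27181481 0.03854363] [0.0380468  0.03896448 0.01029398] 0.03853448846987528
side 149 [0.4455619  0.27389793 0.03832189] [0.44521674 0.2723223  0.03927447] [0.04005612 0.0415602  0.00830208] 0.03981935738078013
top hub 104 [0.60369467 0.01335284 0.09562227] [0.60670574 0.01133417 0.08950483] [0.08933711 0.0942382  0.09562227 0.09734095 0.09985933]
 traysurf [0.07713786 0.07847988 0.0800652  0.0816574  0.08373926]
 rod z [0.1484 0.1486 0.15   0.1509 0.1511 0.1516 0.1521 0.1522 0.1524 0.1524
 0.1534 0.156 ]
 rod xy [0.60089775 0.01000206 0.14345829] [0.60152596 0.01056201 0.14382789]
side hub 136 [0.59950703 0.00613669 0.09712156] [0.60561882 0.01149459 0.09549944] [0.09363728 0.09616881 0.09712156 0.09783834 0.09853292]
 traysurf [0.00964807 0.01439928 0.08028228 0.08178693 0.0829067 ]
 rod z [0.151  0.1512 0.1516 0.1521 0.1522 0.1524 0.1528 0.1532 0.1535 0.1535
 0.1546 0.1549]
 rod xy [0.60134862 0.00820543 0.13923125] [0.60239706 0.00884655 0.13826549]
jar [0.67470073 0.29636361 0.13      ]
```

>>> carry_out([
  [[0,0,0,-0.55,0.82,0,1],[0,0,0,-0.55,0.82,0,1],[0,0,0,-0.55,0.82,0,1],[0,0,0,-0.55,0.82,0,1],[0,0,0,-0.55,0.82,0,1],[0,0,0,-0.55,0.82,0,1],[0,0,0,-0.55,0.82,0,1],[0,0,0,-0.55,0.82,0,1]],
])

```text
time: 0.82
tool_pos: [0.3966, 0.3353, 0.2311]
tool_rot: [0.0, 0.816, 0.579, -0.0]
contact_force: [0.3, 0.7, 0.2]
gripper_width: 1.0
```

>>> carry_out([
  [[0,0,0,-0.55,0.82,0.1,1],[0,0,0,-0.53,0.83,0.3,1],[0,0,0,0,0,1,1],[0,0,0,0,0,1,1],[0,0,0,0,0,0.3,1],[0,0,0,0,0,0,1],[0,0,0,0,0,0,1]],
])

```text
time: 1.4
tool_pos: [0.4438, 0.2747, 0.1235]
tool_rot: [-0.0, 0.815, 0.579, -0.0]
contact_force: [-0.0, -0.2, 0.2]
gripper_width: 0.998
```

```bash
python3 - <<'E'
from h import *
f=save('wrist','w1');s=f['state'];print(s['tool_pos'],s['tool_rot'])
c=cloud(f);h=cv2.cvtColor(f['frame'],cv2.COLOR_RGB2HSV)
m=((h[...,0]>22)&(h[...,0]<35)&(h[...,1]>170)).astype(np.uint8)
n,l,st,ce=cv2.connectedComponentsWithStats(m)
for i in range(1,n):
    if st[i,4]>100:
        p=c[l==i];q=p[(p[:,2]>.036)&(p[:,2]<.044)];print(st[i],ce[i])
        if len(q):print(len(q),(q.min(0)+q.max(0))/2,q.max(0)-q.min(0),q.mean(0))
E
```

```text
[0.44376739 0.27471886 0.12348116] [-9.40809332e-05  8.15416630e-01  5.78874335e-01 -4.62934419e-04]
[ 238  170   44   52 1478] [259.61434371 197.04871448]
1166 [0.44726329 0.27573597 0.03811385] [0.04046123 0.039445   0.00420445] [0.44653964 0.27615295 0.03833667]
```

View pics/w1.png

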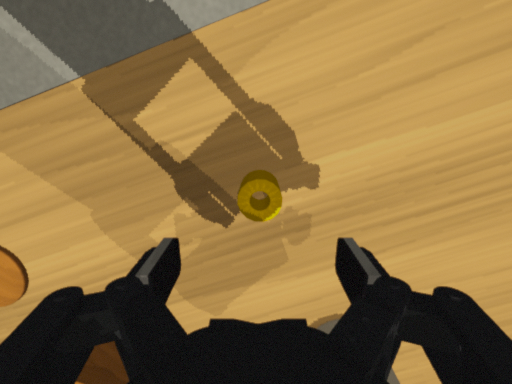

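>>> carry_out([
  [[0,0,0,0,0.06,0.5,1],[0,0,0,0,0,0.8,1],[0,0,0,0,0,0.8,1],[0,0,0,0,0,0.5,1],[0,0,0,0,0,0.25,1],[0,0,0,0,0,0,1],[0,0,0,0,0,0,-1],[0,0,0,0,0,0,-1]],
])

```text
time: 2.12
tool_pos: [0.4485, 0.2749, 0.0122]
tool_rot: [0.001, 0.815, 0.579, 0.002]
contact_force: [-0.1, -0.1, 1.0]
gripper_width: 0.749
```

>>> carry_out([
  [[0,0,0,0,0,0,-1],[0,0,0,0,0,0,-1],[0,0,0,0,0,0,-1],[0,0,0,0,0,0,-1],[0,0,0,0,0,0,-1],[0,0,0,0,0,0,-1]],
])

```text
time: 2.62
tool_pos: [0.4481, 0.2745, 0.0116]
tool_rot: [0.0, 0.816, 0.579, 0.002]
contact_force: [-0.3, 0.3, 5.5]
gripper_width: 0.456
```

```bash
python3 - <<'E'
from h import *
f=save('wrist','w2');s=f['state'];print(s['tool_pos'],s['gripper_width'],s['contact_force'])
E
```

```text
[0.44806783 0.27448219 0.01159382] 0.4561562941228793 [-0.27855611  0.28824046  5.54796235]
```

View pics/w2.png

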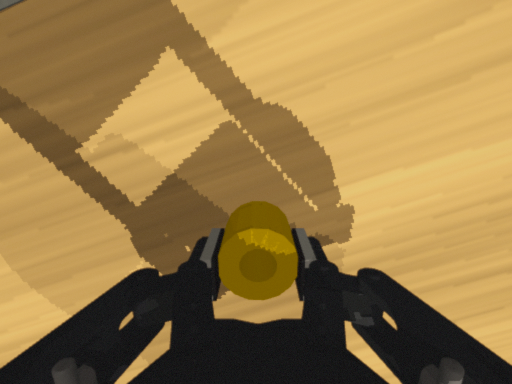

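Wrist view: the collar sits between the pads at (258,262), opening 0.456 (about 39 mm), so it is gripped. Lifting.

>>> carry_out([
  [[0,0,0,0,0,-0.3,-1],[0,0,0,0,0,-0.8,-1],[0,0,0,0,0,-1,-1],[0,0,0,0,0,-1,-1],[0,0,0,0,0,-1,-1],[0,0,0,0,0,-0.7,-1],[0,0,0,0,0,0,-1],[0,0,0,0,0,0,-1]],
])

```text
time: 3.33
tool_pos: [0.4474, 0.2741, 0.2046]
tool_rot: [0.001, 0.816, 0.579, 0.003]
contact_force: [0.4, 0.3, -0.7]
gripper_width: 0.457
```

```bash
python3 - <<'E'
from h import *
f=save('wrist','w3');s=f['state'];print(s['tool_pos'],s['tool_rot'],s['gripper_width'],s['contact_force'],s['joint_vel'].max())
he=np.array(f['hand_eye']);w=T(f);c=cloud(f)
tw=w@np.linalg.inv(he)
ct=(c-tw[:3,3])@tw[:3,:3]
h=cv2.cvtColor(f['frame'],cv2.COLOR_RGB2HSV)
m=((h[...,0]>20)&(h[...,0]<35)&(h[...,1]>170)&(f['z_map']<.25)).astype(np.uint8)
n,l,st,ce=cv2.connectedComponentsWithStats(m)
for i in range(1,n):
    if st[i,4]>100:
        print(st[i],ce[i]);p=ct[l==i];print(np.percentile(p,[1,10,50,90,99],axis=0).round(4))
        zt=np.percentile(p[:,2],3);q=p[p[:,2]<zt+.006];print(len(q),(q.min(0)+q.max(0))/2,q.max(0)-q.min(0))
for r in range(200,300,8): print(r,ct[r,258].round(4),end=' ')
E
```

```text
[0.44739458 0.27414198 0.20463545] [5.83509234e-04 8.15612246e-01 5.78592167e-01 2.72524589e-03] 0.4567293092508897 [ 0.39651817  0.25424117 -0.70332905] 0.07275930107268008
[ 217  201   82   99 6312] [257.55750951 252.04166667]
[[-0.0181 -0.021  -0.0281]
 [-0.0132 -0.02   -0.0273]
 [ 0.0005 -0.0066 -0.0262]
 [ 0.0145  0.011  -0.0027]
 [ 0.0194  0.0177  0.0104]]
4161 [ 0.00061944 -0.02685015 -0.08136693] [0.0390105  0.09261539 0.119343  ]
200 [0.0014 0.0439 0.2061] 208 [ 0.0009 -0.0208  0.0001] 216 [ 0.0009 -0.0207 -0.0116] 224 [ 0.0009 -0.0202 -0.021 ] 232 [ 0.0008 -0.0189 -0.0271] 240 [ 0.0008 -0.0144 -0.0265] 248 [ 0.0009 -0.0101 -0.0265] 256 [ 0.0009  0.0084 -0.0024] 264 [ 0.0009  0.0087 -0.0106] 272 [ 0.0009  0.0087 -0.0182] 280 [ 0.0009  0.0079 -0.0264] 288 [ 0.0009  0.0122 -0.0269] 296 [ 0.0009  0.017  -0.027 ]
```

View pics/w3.png

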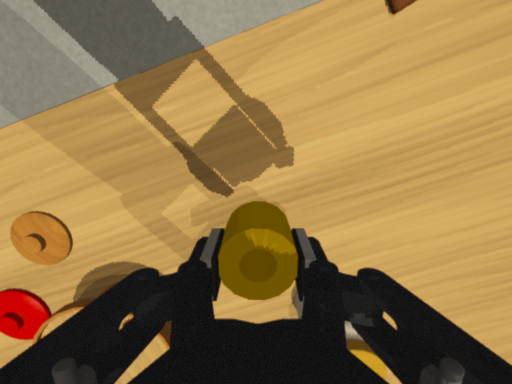

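>>> carry_out([
  [[0,0,0,-0.4,0.48,0,-1],[0,0,0,-0.62,0.74,0,-1],[0,0,0,-0.65,0.77,0,-1],[0,0,0,-0.65,0.77,0,-1],[0,0,0,-0.65,0.77,0,-1],[0,0,0,-0.65,0.77,0,-1],[0,0,0,-0.65,0.77,0,-1],[0,0,0,-0.65,0.77,0,-1]],
])

```text
time: 4.05
tool_pos: [0.6007, 0.0089, 0.1981]
tool_rot: [-0.002, 0.816, 0.578, -0.002]
contact_force: [1.1, 2.1, -0.2]
gripper_width: 0.453
```

>>> carry_out([
  [[0,0,0,0,0,0,-1],[0,0,0,0,0,0,-1],[0,0,0,0,0,0,-1],[0,0,0,0,0,0,-1]],
])

```text
time: 4.38
tool_pos: [0.6005, 0.0118, 0.1997]
tool_rot: [-0.001, 0.815, 0.579, -0.001]
contact_force: [-0.3, -0.3, -0.6]
gripper_width: 0.451
```

```bash
python3 - <<'E'
from h import *
f=save('side','s4');g=save('top','t4');w=save('wrist','w4');s=w['state'];print(s['tool_pos'],s['tool_rot'],s['contact_force'],s['ft_torque'])
cv2.imwrite('pics/c4.png',cv2.resize(f['frame'][110:260,190:310],None,fx=4,fy=4,interpolation=cv2.INTER_CUBIC)[...,::-1])
c=cloud(f);h=cv2.cvtColor(f['frame'],cv2.COLOR_RGB2HSV)
m=(h[...,0]>22)&(h[...,0]<35)&(h[...,1]>150)&(c[...,2]>.15)&(c[...,2]<.3)
v,u=np.nonzero(m);p=c[m];print(len(p),u.min(),u.max(),v.min(),v.max());print(np.percentile(p,[2,50,98],axis=0))
E
```

```text
[0.60088344 0.01202353 0.20064801] [-4.79111744e-04  8.15100322e-01  5.79319474e-01 -4.26518998e-04] [-0.12622685  0.43952558 -0.12117693] [-0.02000067  0.01949966 -0.01149374]
7 235 238 154 163
[[0.58073835 0.009857   0.21584472]
 [0.58340311 0.01197578 0.22798426]
 [0.58921287 0.01603988 0.22964575]]
```

View pics/c4.png

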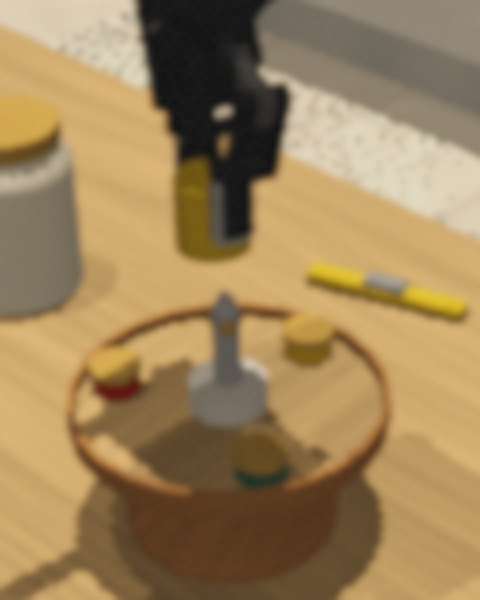

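View pics/w4.png

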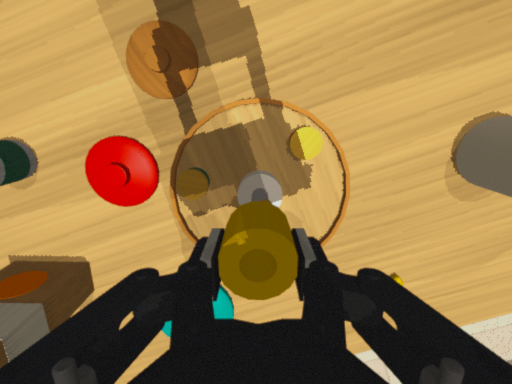

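```bash
python3 - <<'E'
from h import *
from scipy.optimize import least_squares
def circ(q,r=None):
    f=lambda p:np.hypot(q[:,0]-p[0],q[:,1]-p[1])-(p[2] if r is None else r)
    return least_squares(f,[*np.median(q,0)[:2],.09],loss='soft_l1',f_scale=.002).x
w=pickle.load(open('w4.pkl','rb'));s=pickle.load(open('s4.pkl','rb'));s0=pickle.load(open('side0.pkl','rb'));t0=pickle.load(open('top0.pkl','rb'))
for n,f in(('w4',w),('side0',s0),('top0',t0)):
    c=cloud(f);z=c[...,2];d=np.hypot(c[...,0]-.603,c[...,1]-.01)
    q=c[(d>.080)&(d<.098)&(z>.086)&(z<.105)]
    x=circ(q);r=np.hypot(q[:,0]-x[0],q[:,1]-x[1]);
    print(n,len(q),'rim',x,np.median(q[:,2]))
    o=c[(r_:=np.hypot(c[...,0]-x[0],c[...,1]-x[1]))>.0875][:0]
# collar top circle in w4 (world)
c=cloud(w);h=cv2.cvtColor(w['frame'],cv2.COLOR_RGB2HSV)
m=(h[...,0]>20)&(h[...,0]<35)&(h[...,1]>170)&(w['z_map']<.2)&(w['z_map']>.03)
p=c[m];p=p[p[:,2]>.15];zt=np.percentile(p[:,2],95);
out=p[p[:,2]<zt-.006];
top=p[p[:,2]>zt-.004];print('collar top z',zt,'bbox ctr',(np.percentile(top,1,axis=0)+np.percentile(top,99,axis=0))/2,len(top))
cc=np.median(top,0)
# outer: convex hull circle of top
hull=cv2.convexHull((top[:,:2]*1e4).astype(np.float32));print('minEncl',cv2.minEnclosingCircle(hull))
print('tcp',w['state']['tool_pos'])
# side columns
f=s['frame'].astype(int)
for v in (160,164,168,170,172): 
    hh=cv2.cvtColor(s['frame'],cv2.COLOR_RGB2HSV)[v]; print(v,[(u,*hh[u]) for u in range(230,258,1)] if v in(168,170) else '')
E
```

```text
w4 1849 rim [0.60614409 0.01272327 0.08799807] 0.08755506208959846
side0 441 rim [0.604727   0.01157729 0.08802505] 0.08903834075703376
top0 274 rim [0.60304455 0.01026541 0.08798264] 0.08820689113229352
collar top z 0.2281962126730783 bbox ctr [0.59992882 0.01318788 0.22669303] 3958
minEncl ((6047.78125, 293.0248718261719), 376.51513671875)
tcp [0.60088344 0.01202353 0.20064801]
160 
164 
168 [(230, np.uint8(19), np.uint8(116), np.uint8(213)), (231, np.uint8(19), np.uint8(117), np.uint8(212)), (232, np.uint8(19), np.uint8(121), np.uint8(205)), (233, np.uint8(19), np.uint8(135), np.uint8(179)), (234, np.uint8(20), np.uint8(163), np.uint8(139)), (235, np.uint8(22), np.uint8(204), np.uint8(114)), (236, np.uint8(22), np.uint8(212), np.uint8(112)), (237, np.uint8(22), np.uint8(211), np.uint8(116)), (238, np.uint8(22), np.uint8(206), np.uint8(120)), (239, np.uint8(22), np.uint8(207), np.uint8(121)), (240, np.uint8(22), np.uint8(209), np.uint8(121)), (241, np.uint8(22), np.uint8(199), np.uint8(114)), (242, np.uint8(20), np.uint8(140), np.uint8(102)), (243, np.uint8(18), np.uint8(72), np.ui
[... 1430 characters left out ...]
, np.uint8(19), np.uint8(82), np.uint8(99)), (245, np.uint8(20), np.uint8(60), np.uint8(89)), (246, np.uint8(19), np.uint8(65), np.uint8(83)), (247, np.uint8(18), np.uint8(72), np.uint8(81)), (248, np.uint8(19), np.uint8(80), np.uint8(86)), (249, np.uint8(19), np.uint8(88), np.uint8(90)), (250, np.uint8(19), np.uint8(106), np.uint8(94)), (251, np.uint8(19), np.uint8(125), np.uint8(110)), (252, np.uint8(19), np.uint8(131), np.uint8(150)), (253, np.uint8(18), np.uint8(125), np.uint8(189)), (254, np.uint8(18), np.uint8(119), np.uint8(205)), (255, np.uint8(18), np.uint8(118), np.uint8(208)), (256, np.uint8(19), np.uint8(118), np.uint8(208)), (257, np.uint8(19), np.uint8(118), np.uint8(208))]
172
```

>>> carry_out([
  [[0,0,0,0.05,0.15,0.3,-1],[0,0,0,0,0,0.3,-1],[0,0,0,0,0,0,-1],[0,0,0,0,0,0,-1],[0,0,0,0,0,0,-1],[0,0,0,0,0,0,-1]],
])

```text
time: 5.03
tool_pos: [0.6082, 0.0106, 0.1776]
tool_rot: [0.0, 0.816, 0.579, 0.0]
contact_force: [0.1, -0.1, -0.6]
gripper_width: 0.454
```

```bash
python3 - <<'E'
from h import *
f=save('side','s5');w=save('wrist','w5');s=w['state'];print(s['tool_pos'],s['tool_rot'],s['contact_force'])
cv2.imwrite('pics/c5.png',cv2.resize(f['frame'][130:230,200:295],None,fx=6,fy=6,interpolation=cv2.INTER_CUBIC)[...,::-1])
def proj(P,f):
    q=np.linalg.inv(T(f))@np.append(P,1);K=np.array(f['K']);q=K@q[:3];return q[:2]/q[2]
b=np.array([.6055,.0125])  # test axis
for z in(.1,.12,.14,.152,.17,.18,.2): print(z,proj([.604,.011,z],f).round(2))
# subpixel edges: rod rows and collar rows
g=f['frame'].astype(float)
h=cv2.cvtColor(f['frame'],cv2.COLOR_RGB2HSV)
for v in range(150,212,3): print(v,' '.join(f'{int(x[0])},{int(x[1])},{int(x[2])}' for x in h[v,232:260]))
E
```

```text
[0.60836194 0.01054685 0.17781025] [2.80068508e-04 8.15638604e-01 5.78561577e-01 3.01937657e-04] [-0.30922662  0.29697171 -0.20156524]
0.1 [246.07 204.  ]
0.12 [245.77 196.58]
0.14 [245.47 188.97]
0.152 [245.29 184.31]
0.17 [245.01 177.18]
0.18 [244.85 173.15]
0.2 [244.52 164.92]
150 19,117,213 19,119,205 18,125,182 17,133,134 15,124,72 20,51,30 105,20,26 100,31,25 120,10,26 0,0,22 0,0,25 60,20,25 30,10,26 0,10,25 60,10,26 30,20,25 15,20,26 75,20,26 105,21,24 105,19,27 60,11,24 90,11,24 0,11,23 150,12,22 60,10,26 10,24,32 8,23,44 18,30,42
153 19,114,220 19,115,219 19,116,217 18,117,207 18,117,181 17,113,136 16,90,82 17,46,39 45,19,27 0,11,23 0,12,21 0,29,26 105,22,23 60,10,25 0,0,22 16,99,49 17,133,109 18,129,148 17,130,135 16,123,87 11,74,38 90,21,24 0,0,21 160,32,24 90,11,23 90,21,24 0,0,22 0,10,25
156 19,115,217 19,117,218 19,115,218 18,115,212 18,115,189 17,113,140 16,101,76 17,70,33 0,13,20 15,41,25 21,88,29 19,90,31 16,83,34 24,47,27 0,0,24 16,81,41 17,126,91 17,131,125 17,132,112 15,115,69 15,49,31 0,0,24 120,11,24 60,11,24 135,20,25 0,12,22 135,22,23 60,20,25
159 19,118,209 1
[... 4600 characters left out ...]
,28,92 15,32,95 17,40,103 18,42,110 18,41,113 19,42,114 18,44,115 18,59,125 17,93,150 18,113,173 18,123,181 18,123,182
207 17,131,132 18,131,132 18,133,132 17,131,130 17,108,128 17,73,126 17,48,122 18,44,117 18,40,114 18,45,114 17,42,114 19,43,113 17,43,113 20,42,110 17,41,111 18,42,110 18,42,110 17,43,113 18,40,114 17,42,115 18,44,116 17,42,114 17,42,114 17,51,114 17,82,128 18,113,154 18,125,174 18,124,181
210 18,130,133 17,131,132 17,132,133 18,129,134 18,116,132 17,84,125 18,52,117 17,42,114 19,42,116 20,44,116 17,41,117 18,44,117 18,44,117 20,44,116 18,44,117 19,45,118 18,43,119 19,43,124 19,42,127 19,44,127 19,44,123 20,43,118 19,42,114 18,46,110 17,61,105 17,93,99 17,126,101 17,133,115
```

View pics/c5.png

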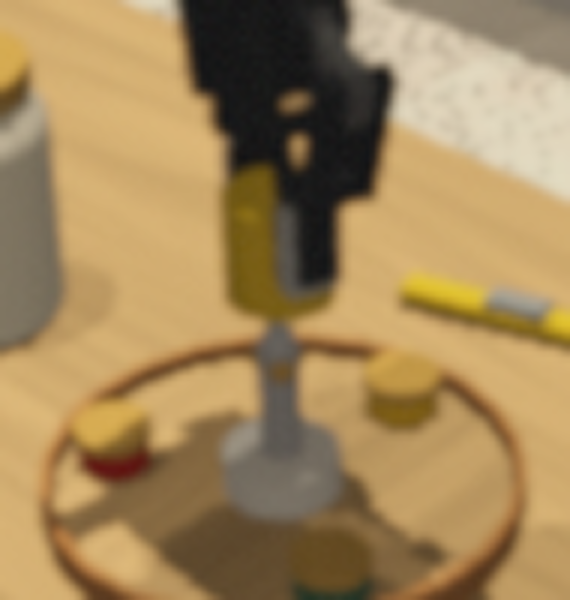

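```bash
cat > rim.py <<'E'
from h import *
from scipy.optimize import least_squares
def rim(f,c0=(.606,.013)):
    c=cloud(f);z=c[...,2];d=np.hypot(c[...,0]-c0[0],c[...,1]-c0[1])
    q=c[(d>.080)&(d<.098)&(z>.084)&(z<.105)]
    g=lambda p:np.hypot(q[:,0]-p[0],q[:,1]-p[1])-p[2]
    return least_squares(g,[*c0,.09],loss='soft_l1',f_scale=.002).x,len(q)
def collar(f):
    c=cloud(f);h=cv2.cvtColor(f['frame'],cv2.COLOR_RGB2HSV)
    m=(h[...,0]>20)&(h[...,0]<35)&(h[...,1]>170)&(f['z_map']<.17)&(f['z_map']>.03)
    p=c[m];zt=np.percentile(p[:,2],95);t=p[(p[:,2]>zt-.004)]
    return (np.percentile(t,1,axis=0)+np.percentile(t,99,axis=0))/2,zt
E
python3 - <<'E'
from rim import *
for n in('w4','w5'):
    f=pickle.load(open(n+'.pkl','rb'));print(n,f['state']['tool_pos'],rim(f),collar(f))
E
```

```text
w4 [0.60088344 0.01202353 0.20064801] (array([0.60593776, 0.01285454, 0.08776111]), 2031) (array([0.59992882, 0.01318788, 0.22669303]), np.float64(0.22819623209242507))
w5 [0.60836194 0.01054685 0.17781025] (array([0.60598571, 0.01281429, 0.08772549]), 2580) (array([0.60749243, 0.01190213, 0.20393154]), np.float64(0.2053269860893449))
```

View pics/w5.png

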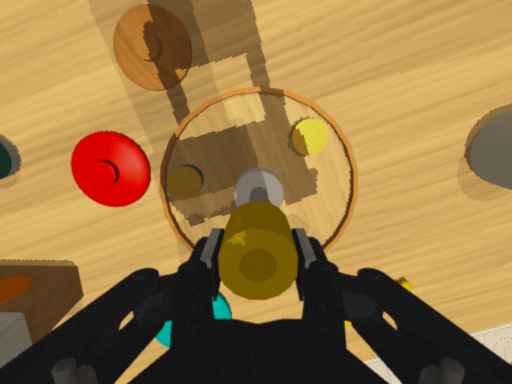

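>>> carry_out([
  [[0,0,0,0.02,-0.045,0,-1],[0,0,0,0,0,0.1,-1],[0,0,0,0,0,0.1,-1],[0,0,0,0,0,0.1,-1],[0,0,0,0,0,0.1,-1],[0,0,0,0,0,0,-1],[0,0,0,0,0,0,-1]],
])

```text
time: 5.72
tool_pos: [0.6063, 0.012, 0.1606]
tool_rot: [-0.0, 0.816, 0.579, -0.0]
contact_force: [0.4, 0.7, -0.2]
gripper_width: 0.454
```

```bash
python3 - <<'E'
from rim import *
f=save('side','s6');w=save('wrist','w6');s=w['state'];print(s['tool_pos'],s['tool_rot'],s['contact_force'],rim(w),collar(w))
cv2.imwrite('pics/c6.png',cv2.resize(f['frame'][130:230,200:295],None,fx=6,fy=6,interpolation=cv2.INTER_CUBIC)[...,::-1])
E
```

```text
[0.60651872 0.01196175 0.16103731] [-1.47222743e-04  8.15630708e-01  5.78572799e-01 -2.04947553e-04] [-0.50279563  0.65160027 -0.4728393 ] (array([0.60594849, 0.01282904, 0.0876923 ]), 2959) (array([0.60568413, 0.01336362, 0.18732271]), np.float64(0.18856521778729432))
```

View pics/c6.png

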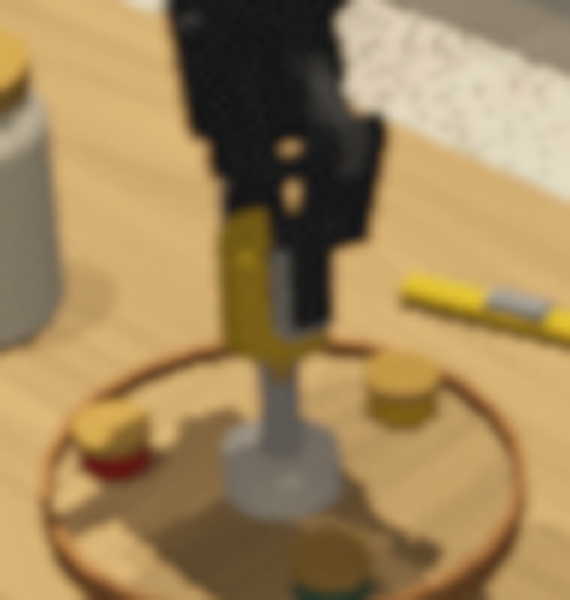

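Side crop: the collar (222–328) is over the rod axis (about 280) with the tip inside the funnel, and no force. Going down gently.

>>> carry_out([
  [[0,0,0,0,0.01,0.05,-1],[0,0,0,0,0,0.05,-1],[0,0,0,0,0,0.05,-1],[0,0,0,0,0,0.05,-1],[0,0,0,0,0,0.05,-1],[0,0,0,0,0,0,-1],[0,0,0,0,0,0,-1]],
])

```text
time: 6.4
tool_pos: [0.6069, 0.0119, 0.151]
tool_rot: [-0.0, 0.816, 0.579, -0.0]
contact_force: [0.8, 0.8, 0.5]
gripper_width: 0.454
```

>>> carry_out([
  [[0,0,0,0,0,0.05,-1],[0,0,0,0,0,0.05,-1],[0,0,0,0,0,0,-1],[0,0,0,0,0,0,-1]],
])

```text
time: 6.73
tool_pos: [0.6069, 0.0119, 0.147]
tool_rot: [-0.0, 0.816, 0.579, -0.0]
contact_force: [-0.3, -0.0, -1.5]
gripper_width: 0.453
```

>>> carry_out([
  [[0,0,0,0,0,0.04,-1],[0,0,0,0,0,0.04,-1],[0,0,0,0,0,0,-1]],
])

```text
time: 6.98
tool_pos: [0.6072, 0.0118, 0.1449]
tool_rot: [0.0, 0.816, 0.579, 0.0]
contact_force: [-1.8, 0.5, 3.3]
gripper_width: 0.458
```

>>> carry_out([
  [[0,0,0,0,0,0.04,-1],[0,0,0,0,0,0.04,-1],[0,0,0,0,0,0,-1]],
])

```text
time: 7.23
tool_pos: [0.608, 0.0118, 0.1427]
tool_rot: [0.001, 0.816, 0.579, 0.001]
contact_force: [-1.2, 0.4, 5.8]
gripper_width: 0.459
```

>>> carry_out([
  [[0,0,0,0,0,0.04,-1],[0,0,0,0,0,0.04,-1],[0,0,0,0,0,0,-1]],
])

```text
time: 7.48
tool_pos: [0.6075, 0.0118, 0.1385]
tool_rot: [0.0, 0.816, 0.579, 0.001]
contact_force: [-1.3, -0.4, 1.7]
gripper_width: 0.452
```

>>> carry_out([
  [[0,0,0,0,0,0.1,-1],[0,0,0,0,0,0.1,-1],[0,0,0,0,0,0.1,-1],[0,0,0,0,0,0.1,-1],[0,0,0,0,0,0.1,-1],[0,0,0,0,0,0,-1],[0,0,0,0,0,0,-1]],
])

```text
time: 8.07
tool_pos: [0.6063, 0.0119, 0.1159]
tool_rot: [-0.001, 0.816, 0.579, -0.001]
contact_force: [2.2, -0.5, -2.8]
gripper_width: 0.453
```

```bash
python3 - <<'E'
from rim import *
f=save('side','s7');w=save('wrist','w7');s=w['state'];print(s['tool_pos'],s['tool_rot'],s['contact_force'],rim(w),collar(w))
cv2.imwrite('pics/c7.png',cv2.resize(f['frame'][130:230,200:295],None,fx=6,fy=6,interpolation=cv2.INTER_CUBIC)[...,::-1])
E
```

```text
[0.60627453 0.01188968 0.11599287] [-6.13815523e-04  8.15634600e-01  5.78566613e-01 -7.04729125e-04] [ 1.70119996  0.06054879 -2.82698834] (array([0.60568212, 0.01295753, 0.08742238]), 4315) (array([0.60555856, 0.01331217, 0.14234176]), np.float64(0.14351938676357004))
```

View pics/c7.png

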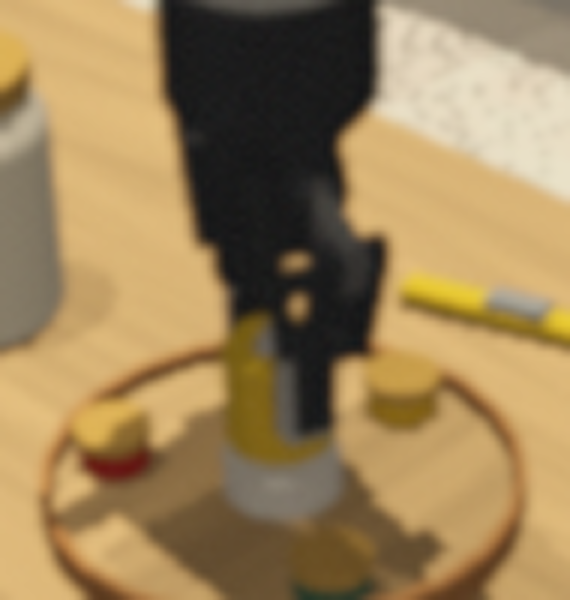

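View pics/w7.png

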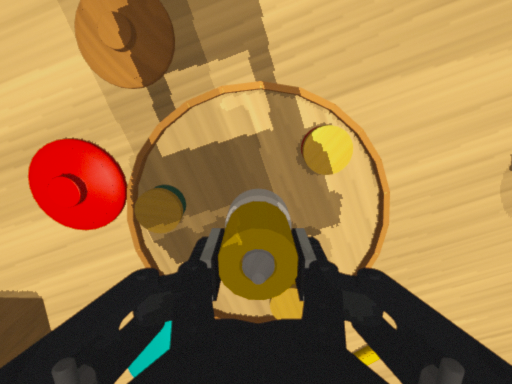

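The collar is centred on the rod, a few mm above the hub; the rod shows in the bore at (258,265). Next are fine steps with the force checked at each.

>>> carry_out([
  [[0,0,0,0,0,0.03,-1],[0,0,0,0,0,0.03,-1],[0,0,0,0,0,0.03,-1],[0,0,0,0,0,0,-1]],
])

```text
time: 8.5
tool_pos: [0.6071, 0.0118, 0.1142]
tool_rot: [0.0, 0.816, 0.579, 0.0]
contact_force: [0.4, 0.7, -0.3]
gripper_width: 0.456
```

>>> carry_out([
  [[0,0,0,0,0,0.03,-1],[0,0,0,0,0,0.03,-1],[0,0,0,0,0,0,-1]],
])

```text
time: 8.75
tool_pos: [0.6071, 0.0119, 0.1116]
tool_rot: [0.0, 0.816, 0.579, 0.0]
contact_force: [0.8, -0.5, 1.3]
gripper_width: 0.454
```

>>> carry_out([
  [[0,0,0,0,0,0.03,-1],[0,0,0,0,0,0,-1],[0,0,0,0,0,0,-1]],
])

```text
time: 9.0
tool_pos: [0.607, 0.0119, 0.1102]
tool_rot: [-0.0, 0.816, 0.579, -0.0]
contact_force: [0.3, 0.3, -0.1]
gripper_width: 0.451
```

>>> carry_out([
  [[0,0,0,0,0,0.03,-1],[0,0,0,0,0,0,-1],[0,0,0,0,0,0,-1]],
])

```text
time: 9.25
tool_pos: [0.6069, 0.0118, 0.1088]
tool_rot: [-0.0, 0.816, 0.579, -0.0]
contact_force: [1.3, 0.5, -0.3]
gripper_width: 0.458
```

>>> carry_out([
  [[0,0,0,0,0,0.025,-1],[0,0,0,0,0,0,-1],[0,0,0,0,0,0,-1]],
])

```text
time: 9.5
tool_pos: [0.6069, 0.0118, 0.108]
tool_rot: [-0.0, 0.816, 0.579, -0.0]
contact_force: [-0.0, -0.0, -0.1]
gripper_width: 0.455
```

>>> carry_out([
  [[0,0,0,0,0,0.025,-1],[0,0,0,0,0,0,-1],[0,0,0,0,0,0,-1]],
])

```text
time: 9.75
tool_pos: [0.6069, 0.0118, 0.107]
tool_rot: [-0.0, 0.816, 0.579, -0.0]
contact_force: [-0.5, -0.2, -0.2]
gripper_width: 0.456
```

>>> carry_out([
  [[0,0,0,0,0,0.025,-1],[0,0,0,0,0,0,-1],[0,0,0,0,0,0,-1]],
])

```text
time: 10.0
tool_pos: [0.6068, 0.0118, 0.1057]
tool_rot: [-0.0, 0.816, 0.579, -0.0]
contact_force: [0.7, -1.1, -2.1]
gripper_width: 0.452
```

>>> carry_out([
  [[0,0,0,0,0,0.025,-1],[0,0,0,0,0,0,-1],[0,0,0,0,0,0,-1]],
])

```text
time: 10.25
tool_pos: [0.6068, 0.0118, 0.1053]
tool_rot: [-0.0, 0.816, 0.579, -0.0]
contact_force: [-1.5, 0.3, -0.2]
gripper_width: 0.451
```

>>> carry_out([
  [[0,0,0,0,0,0.025,-1],[0,0,0,0,0,0,-1],[0,0,0,0,0,0,-1]],
])

```text
time: 10.5
tool_pos: [0.6069, 0.0118, 0.1049]
tool_rot: [-0.0, 0.816, 0.579, -0.0]
contact_force: [-4.4, -0.9, 4.6]
gripper_width: 0.448
```

>>> carry_out([
  [[0,0,0,0,0,0.025,-1],[0,0,0,0,0,0,-1],[0,0,0,0,0,0,-1]],
])

```text
time: 10.75
tool_pos: [0.607, 0.0118, 0.1044]
tool_rot: [-0.0, 0.816, 0.579, -0.0]
contact_force: [-6.0, -0.2, 6.9]
gripper_width: 0.457
```

>>> carry_out([
  [[0,0,0,0,0,0.02,-1],[0,0,0,0,0,0,-1],[0,0,0,0,0,0,-1]],
])

```text
time: 11.0
tool_pos: [0.6071, 0.0118, 0.104]
tool_rot: [0.0, 0.816, 0.579, -0.0]
contact_force: [-6.7, -0.3, 9.2]
gripper_width: 0.449
```

>>> carry_out([
  [[0,0,0,0,0,0.02,-1],[0,0,0,0,0,0,-1],[0,0,0,0,0,0,-1]],
])

```text
time: 11.25
tool_pos: [0.6072, 0.0118, 0.1034]
tool_rot: [0.0, 0.816, 0.579, 0.0]
contact_force: [-6.8, -0.6, 9.5]
gripper_width: 0.456
```

```bash
python3 - <<'E'
from rim import *
f=save('side','s8');w=save('wrist','w8');s=w['state'];print(s['tool_pos'],s['tool_rot'],s['contact_force'],s['ft_torque'],rim(w),collar(w))
cv2.imwrite('pics/c8.png',np.hstack([cv2.resize(f['frame'][165:225,215:275],(400,400),interpolation=cv2.INTER_CUBIC),cv2.resize(w['frame'][190:310,200:320],(400,400),interpolation=cv2.INTER_CUBIC)])[...,::-1])
def rz(f,c0):
    c=cloud(f);z=c[...,2];d=np.hypot(c[...,0]-c0[0],c[...,1]-c0[1])
    q=z[(d>.086)&(d<.0895)&(z>.075)&(z<.105)]; r=z[(d>.06)&(d<.08)&(z>.06)&(z<.095)]
    return np.percentile(q,[25,50,75]),np.median(r),len(q),len(r)
for n in('w5','w6','w7','w8'): print(n,rz(pickle.load(open(n+'.pkl','rb')),(.6058,.0129)))
for n in('side0','s5','s7','s8'): print(n,rz(pickle.load(open(n+'.pkl','rb')),(.6047,.0116)))
E
```

```text
[0.60724149 0.01184633 0.10344795] [1.32479282e-04 8.15569959e-01 5.78658469e-01 2.06050167e-05] [-5.78007137 -0.06522506 10.35372201] [-5.32380221e-02  1.04451781e+00 -6.60442454e-04] (array([0.60587423, 0.0158257 , 0.0832325 ]), 36) (array([0.60655419, 0.01817695, 0.14833493]), np.float64(0.131028685792627))
w5 (array([0.08605191, 0.08730306, 0.08786195]), np.float64(0.07956541136582773), 2476, 6221)
w6 (array([0.08593411, 0.08730887, 0.08787791]), np.float64(0.07962816320908475), 2845, 6805)
w7 (array([0.08452196, 0.08719031, 0.08781422]), np.float64(0.07960432890530003), 4341, 10565)
w8 (array([0.08131384, 0.08203812, 0.0825439 ]), np.float64(0.07446468927455985), 3927, 14953)
side0 (array([0.08135947, 0.08539733, 0.08887811]), np.float64(0.08159009152435803), 612, 850)
s5 (array([0.08136653, 0.08565105, 0.08899976]), np.float64(0.08161116612959984), 610, 848)
s7 (array([0.08094694, 0.08514137, 0.08873585]), np.float64(0.08163974885379754), 543, 782)
s8 (array([0.07826004, 0.08170156, 0.08381654]), np.float64(0.07672659288813255), 445, 1005)
```

View pics/c8.png

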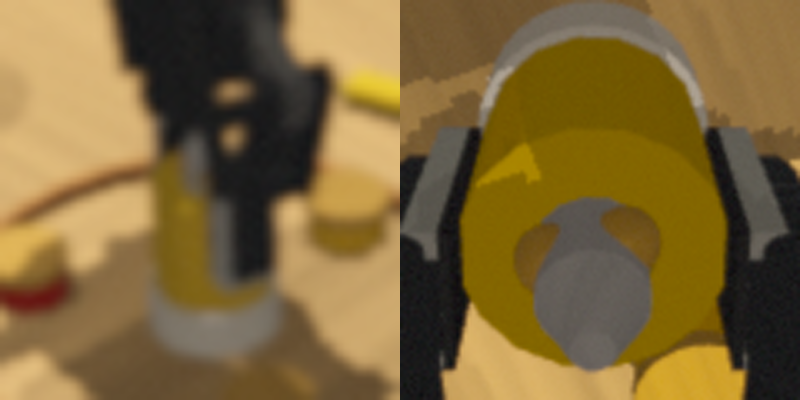

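Wrist crop: the brass balls (at 535,255 and 630,235) stand out over the collar's top edge. The tray measures about 5 mm down in both views, and the 10.4 N force matches that, so it has clicked. I stop pressing and ease off.

>>> carry_out([
  [[0,0,0,0,0,-0.02,-1],[0,0,0,0,0,0,-1],[0,0,0,0,0,-0.02,-1],[0,0,0,0,0,0,-1],[0,0,0,0,0,0,-1]],
])

```text
time: 11.77
tool_pos: [0.6072, 0.0119, 0.1045]
tool_rot: [0.0, 0.816, 0.579, 0.0]
contact_force: [-4.8, -0.5, 6.9]
gripper_width: 0.453
```

```bash
cat >> rim.py <<'E'
def rz(f,c0):
    c=cloud(f);z=c[...,2];d=np.hypot(c[...,0]-c0[0],c[...,1]-c0[1])
    q=z[(d>.086)&(d<.0895)&(z>.075)&(z<.105)]; r=z[(d>.06)&(d<.08)&(z>.06)&(z<.095)]
    return np.median(q),np.median(r)
E
python3 - <<'E'
from rim import *
w=save('wrist','w9');s=w['state'];print(s['tool_pos'],s['contact_force'],rz(w,(.6058,.0129)))
cv2.imwrite('pics/c9.png',cv2.resize(w['frame'][190:310,200:320],(400,400),interpolation=cv2.INTER_CUBIC)[...,::-1])
E
```

```text
[0.6072084  0.01185103 0.10447997] [-4.81366748 -0.5087617   6.94794348] (np.float64(0.083006736638158), np.float64(0.07550321529702689))
```

View pics/c9.png

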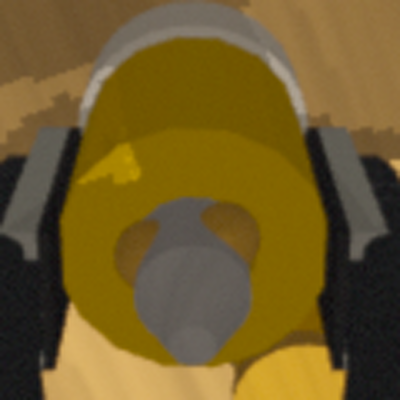

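>>> carry_out([
  [[0,0,0,0,0,-0.02,-1],[0,0,0,0,0,0,-1],[0,0,0,0,0,0,-1],[0,0,0,0,0,0,-1]],
])

```text
time: 12.15
tool_pos: [0.6072, 0.0118, 0.1048]
tool_rot: [0.0, 0.816, 0.579, 0.0]
contact_force: [-3.8, -0.4, 5.8]
gripper_width: 0.453
```

```bash
python3 - <<'E'
from rim import *
w=save('wrist','w10');s=w['state'];print(s['tool_pos'],s['contact_force'],rz(w,(.6058,.0129)))
E
```

```text
[0.6072141  0.01183267 0.10476757] [-3.75324964 -0.44428012  5.79195944] (np.float64(0.08329080974578945), np.float64(0.0757902482389022))
```

>>> carry_out([
  [[0,0,0,0,0,-0.02,-1],[0,0,0,0,0,0,-1],[0,0,0,0,0,-0.02,-1],[0,0,0,0,0,0,-1],[0,0,0,0,0,0,-1]],
])

```text
time: 12.62
tool_pos: [0.6071, 0.0118, 0.1053]
tool_rot: [0.0, 0.816, 0.579, 0.0]
contact_force: [-0.7, -0.4, 0.5]
gripper_width: 0.453
```

```bash
python3 - <<'E'
from rim import *
w=save('wrist','w11');s=w['state'];print(s['tool_pos'],s['contact_force'],rz(w,(.6058,.0129)))
E
```

```text
[0.60709845 0.01184969 0.1052838 ] [-0.66952224 -0.39324932  0.54540735] (np.float64(0.08379999791547013), np.float64(0.07629204193503597))
```

The force is about zero with the tray still 3.4 mm down, so the balls carry the collar. Opening the gripper.

>>> carry_out([
  [[0,0,0,0,0,0,-0.05],[0,0,0,0,0,0,0.1],[0,0,0,0,0,0,0.3],[0,0,0,0,0,0,0.6],[0,0,0,0,0,0,1],[0,0,0,0,0,0,1],[0,0,0,0,0,0,1],[0,0,0,0,0,0,1]],
])

```text
time: 13.33
tool_pos: [0.6071, 0.0119, 0.1057]
tool_rot: [0.0, 0.816, 0.579, 0.0]
contact_force: [-0.7, 0.1, 0.0]
gripper_width: 0.998
```

```bash
python3 - <<'E'
from rim import *
w=save('wrist','w12');s=w['state'];print(s['tool_pos'],s['gripper_width'],s['contact_force'],rz(w,(.6058,.0129)))
E
```

```text
[0.60705314 0.01185974 0.10574356] 0.9977088935034422 [-0.7426058   0.11077812  0.03076246] (np.float64(0.08375162757725574), np.float64(0.076365492034008))
```

View pics/w12.png

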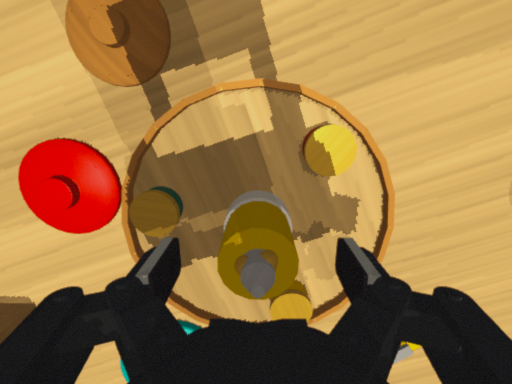

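The gripper is open and the collar stays on the rod at (258,250), tray still about 3.3 mm down. Retreating straight up.

>>> carry_out([
  [[0,0,0,0,0,-0.3,1],[0,0,0,0,0,-0.8,1],[0,0,0,0,0,-1,1],[0,0,0,0,0,-1,1],[0,0,0,0,0,-0.5,1],[0,0,0,0,0,0,1],[0,0,0,0,0,0,1],[0,0,0,0,0,0,1]],
])

```text
time: 14.05
tool_pos: [0.6065, 0.0119, 0.2491]
tool_rot: [-0.0, 0.816, 0.579, -0.0]
contact_force: [0.1, 0.6, -0.0]
gripper_width: 1.0
```

```bash
python3 - <<'E'
from rim import *
w=save('wrist','w13');s=w['state'];print(s['time'],s['tool_pos'],s['contact_force'],s['joint_vel'].round(3))
f=save('side','s13')
c0=(.6058,.0129);print(rz(w,c0),rz(f,(.6047,.0116)))
b=pickle.load(open('side0.pkl','rb'))
d=cv2.absdiff(b['frame'],f['frame']).max(2);d=(d>60).astype(np.uint8)
n,l,st,ce=cv2.connectedComponentsWithStats(d)
print([st[i].tolist() for i in range(1,n) if st[i,4]>15])
cv2.imwrite('pics/c13.png',np.hstack([f['frame'],cv2.resize(f['frame'][165:265,200:295],(288,384))])[...,::-1])
c=cloud(f);h=cv2.cvtColor(f['frame'],cv2.COLOR_RGB2HSV);dd=np.hypot(c[...,0]-.6047,c[...,1]-.0116)
q=c[(dd<.025)&(h[...,0]>20)&(h[...,1]>150)&(c[...,2]>.09)];print('collar z',np.percentile(q[:,2],[1,50,95,99]))
E
```

```text
14.05 [0.60649221 0.01189734 0.249052  ] [ 0.08339365  0.60020661 -0.04537703] [-0.001  0.021  0.031 -0.    -0.002 -0.   ]
(np.float64(0.08362831092114931), np.float64(0.07634499695322067)) (np.float64(0.08333802471230767), np.float64(0.07843658025697642))
[[61, 0, 218, 49, 5566], [221, 50, 45, 98, 2783], [212, 189, 59, 45, 1126], [120, 205, 18, 22, 310], [47, 249, 209, 128, 5298]]
collar z [0.0967696  0.12042333 0.13478053 0.13527413]
```

View pics/c13.png

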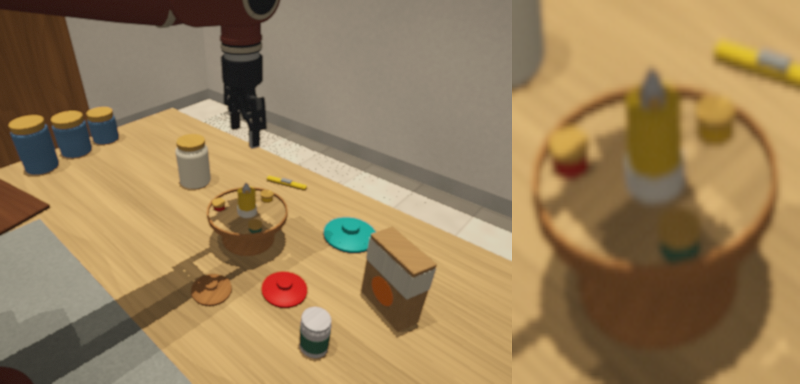

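The collar sits on the rod against the hub with only the tip above it. The tray is 3.2 mm down in both views, the gripper is clear, and the bystanders have not moved.

```bash
python3 -c "
from plant import ticket;print(ticket.job_done())"
```

```text
the job is handed in; nothing more can be done
None
```

I put the yellow collar over the spice stand's rod, pressed it past the sprung balls and stopped after the click. I then eased off until the wrist force was about 0.5 N, opened the gripper and backed straight up. The job was handed in at about 14 s; it reports no verdict.

**Last checks:**
- **Tray:** it sits 3.2 mm below its starting height in both the wrist and side views, with the gripper away.
- **Collar:** it is upright on the rod, with its top at about 0.134 m, so its centre is at about 0.114 m. The balls were seen standing out above its top edge.
- **Bystanders:** the tin, jar and carton show no change in the side view.
- **Robot:** it touches nothing.

**What disagreed:**
- **Camera offset:** the top and side cameras read 2–4 mm off from the robot's own position. I aligned the collar by the wrist camera, and the offset-corrected top and side readings agreed.
- **Click:** I did not see the drop in push at the click. I went about 1 to 1.5 mm past it, to about 5 mm of tray travel and a 10.4 N push, well short of the 9 mm limit.
- **Side load:** a sideways force of 6–7 N built up while pressing. It was gone before I opened the gripper.

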